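# Cap the turbidity meter and hold its stepping lever at the fourth click

## Robot

A 7-joint arm with a two-finger parallel gripper is mounted at the origin on the work surface. World frame = base frame: x ahead of the robot, y to its left, z up, the work surface at z = 0. Lengths are in mm, angles in rad, forces in N, time in s.
With the tool pointing down it reaches from about 400 to 850 mm from the base axis. Payload 4.5 kg.
Tool frame: the origin (TCP) lies at the very end of the fingers, on their centre line; the grasp point (between the pads) lies tcp_to_grasp behind it (tcp_to_grasp is the distance from the TCP to the grasp point, in mm); z points along the fingers, y is the line along which they close (so a half turn about z gives the same grasp; the last joint's range is limited). The gripper opens to 85 mm and grips with 20 to 120 N. Pads are 22 mm wide; open, the fingers measure 114 mm over their backs; the gripper's body (76 mm by 85 mm) begins 54 mm behind the grasp point. The pads swing forward as they close: fully open they stand 13 mm farther back than shut.
Start: joints at [-1.107, 0.689, -0.195, 1.565, 0.157, 0.902, -0.215], TCP at [260.415, 568.189, 231.317] pointing down, gripper open.
Joint ranges: [-3.01, 3.01], [-0.46, 2.08], [-1.47, 1.51], [0.13, 2.56], [-1, 4.14], [0.04, 2.09], [-2.66, 2.66]. Speed limits (rad/s): [2.57, 2.57, 3.14, 3.14, 3.14, 3.14, 3.14].

## Interface

Orientations are given as a rotation vector (axis times angle).
In Python, from rig import sense, grab_frame, get_calibration, job_done, search_frame, pinpoint, tcp_to_grasp gives the robot as it stands. The module is installed in compiled form; this text tells all that it offers.
- The arm moves only by the shell command python3 -m jog 'ROWS' [OPENING]. ROWS is JSON, a list that holds one entry, the list of rows, each a list of 6 numbers: the shift along the tool's x, y, z in m, then the turn, a rotation vector about the tool's x, y, z in degrees. In form: [[[x, y, z, wx, wy, wz], ...]]. A call has 1 to 8 rows; each row is the pose to reach, as a shift and turn from the pose commanded when the call began, along the tool's axes at that moment; what a row does not reach only later rows make up. A row lasts 1/10 s, in which the tool goes at most 50 mm and 8.59 degrees, less where a joint would pass 70% of its speed; a pose out of reach is approached as far as the arm can. A call with a gripper value outside its range is refused whole. OPENING is the closure, from 0 (fully open) to 1 (shut), set as the call begins (- or left out, the last holds). The fingers move at their own pace and stop on an object; the grip force is fixed at half the most. Time passes only in rows, so rows that repeat a pose let the fingers close. It gives the time, the measured TCP pose, the force, the opening and the grip force at its end, in the units of the state.
- sense(): the state, without advancing time (a new reading comes with each control period).
- grab_frame(name): name is "scene" or "top"; returns the picture (480x640x3 uint8, blue, green, red); there is no depth.
- get_calibration(name): a dict with "vertical_fov" (degrees; the focal length in pixels is half the picture's height over the tangent of half this angle, whatever the lens; pixels are square), "cx", "cy" (the principal point, pixels), "D" ([k1, k2, p1, p2, k3] as OpenCV has them; the pictures are not rectified), "R" (3x3) and "t" (3): a world point X has camera coordinates R X + t. Camera axes: x right, y down, z forward; pixel columns grow to the right and rows downward; lengths in mm; the calibration is good to about 2 mm. A picture is of the moment at which its call begins. get_calibration takes no time and is no camera call.
- job_done(): hands the job in; it is judged then, once.
Trained networks look in the newest picture that a camera, given by its name, has taken for a name from the list of things; names that differ only in an ending like _2 or _b are one class to them, and where a whole thing is asked for, a point or a joint stands for the part that bears it (a point fixed in the world has none). Each returns a list of dicts, best first, with "confidence" (0 to 1); they miss things now and then, are a little off and sometimes report something else, mostly with a low value. They report only what shows in the picture. A call takes as long as a camera call.
- search_frame(camera, thing): "point" ([x, y, z] in mm, in world coordinates, good to about 4 mm: the middle of the surface that is visible of it).
- pinpoint(camera, thing): "point" ([x, y, z] in mm, in world coordinates, good to about 4 mm: a listed point, or the origin of a listed thing).
The state is a dict: "time": time; "joint_positions": joint angles; "dq": joint speeds; "effort": joint torques, N m; "ee_pos": TCP position; "tool_rot": TCP orientation; "contact_force": force on the tool from outside, world axes, zero at the start; "ft_torque": the same for the moment, N m; "finger_gap": opening from 0.0 (shut) to 1.0 (fully open); "grasp_force": force on a finger pad.
Only numpy, scipy, OpenCV 4.12 (cv2) and the standard library are available. Lean on these libraries where they do the work, as an engineer would, in place of code of your own. Each camera call takes 0.05 s, during which the arm holds its last target. There are 200 camera calls.

## Task

The sample vial is already in the turbidity meter: put the light cap on the open well so that it sits fully home, and let go of it. Only then move the sprung stepping lever on from its rest exactly four clicks, never on into a fifth, and hold it there: it springs back if released, so finish with the gripper still holding the lever still at the fourth click. Leave the beaker, the bottle and the tip box where they stand.

Things in the scene. Friction and masses are not known exactly. Their poses are not given: they have to be found in the camera images.
- meter: Turbidity meter, fixed to the bench: white housing 200 (x) x 300 (y) x 65 mm high. Origin: centre of its underside, on the bench; z up. At its own y = +100 mm a black round well stands on the top; on its other half lies a flat grey click plate with the lever, whose pivot is at its own y = -50 mm.
- well (a point): Centre of the mouth of the well, level with its rim: 100 mm above the bench. Black collar 72 mm outside, 62 mm inside diameter, standing 35 mm above the housing; the vial inside stays 14 mm below the rim.
- cap_knob (a point): Grip point of the loose light cap, on its axis, 42 mm above its underside; z up. Black, round, upright on the bench on either side of the meter: plug 54 mm across, 10 mm high with chamfered foot; disc 80 mm across, 10 to 18 mm up; knob 24 mm across, 18 to 56 mm up. Fully home the disc lies on the well's rim and this point is 32 mm above the rim.
- pivot (a point): Point on the lever's upright turning axis, at the height of lever_peg (107 mm above the bench).
- lever_peg (a point): Middle of the upright black round peg at the lever's free end, to pinch or push: a freely turning sleeve 16 mm across, 83 to 128 mm above the bench; this point is at 107 mm. It circles the pivot at 85 mm radius on a flat steel arm (73 to 83 mm up, 14 mm wide). A spring returns it from everywhere with about 3.5 to 5 N here; the clicks add and take 1.9 to 2.9 N.
- lever (a joint): Lever angle, rad: 0 at rest on its stop, growing clockwise seen from above (the peg comes towards the meter's own -x side), up to 1.54. One click is 0.22 rad, 19 mm along the peg's path; eight studs under the arm mark rest and seven clicks. In each click the push needed peaks a quarter of the way, drops below the mean until three quarters, and is back at the mean in the notch.
- beaker_mid (a point): Middle of a glass beaker, 72 mm across at most and 85 mm high, empty, 42 mm above its underside; stands on the side of the meter where the cap is not. Leave it alone.
- bottle_mid (a point): Middle of a bottle 64 mm across and 130 mm high, beyond the meter. Leave it alone.
- tipbox_mid (a point): Middle of a box of pipette tips, 90 x 120 x 60 mm, beyond the meter. Leave it alone.

How it is judged:
By the outcome, as a careful person would: the job done as asked, in the order asked, and still so for the second after the job is handed in, while the arm keeps its last pose, push and grip.
It also fails if it takes over 72 s, if anything falls off the work surface, if the arm or the gripper's body presses on something with over 40 N, if the wrist force passes 120 N, or if a joint passes its speed limit or range.

## Working session

There is one attempt and no reset: what is moved stays moved. The work goes in short steps, Python scripts to look and compute and a shell command to move; the robot and the scene stay as the last step left them, time stands still between calls to the robot, and variables do not carry over. Pictures are saved under pics/ and viewed, at most 10 in all, crops included, and the job is handed in when it is done.

```bash
mkdir -p pics; cat > h.py <<'E'
import numpy as np, cv2
from rig import *
from scipy.spatial.transform import Rotation as Ro
np.set_printoptions(precision=1,suppress=True)
def snap(cam,fn):
    im=grab_frame(cam); cv2.imwrite('pics/'+fn,im); return im
def proj(cam,P):
    c=get_calibration(cam); f=240/np.tan(np.radians(c['vertical_fov'])/2)
    K=np.array([[f,0,c['cx']],[0,f,c['cy']],[0,0,1]])
    R=np.array(c['R']);t=np.array(c['t'],float)
    return cv2.projectPoints(np.array(P,float).reshape(-1,3),cv2.Rodrigues(R)[0],t,K,np.array(c['D']))[0].reshape(-1,2)
def ray(cam,uv,z):
    c=get_calibration(cam); f=240/np.tan(np.radians(c['vertical_fov'])/2)
    K=np.array([[f,0,c['cx']],[0,f,c['cy']],[0,0,1]])
    R=np.array(c['R']);t=np.array(c['t'],float)
    n=cv2.undistortPoints(np.array([[uv]],float),K,np.array(c['D'])).reshape(2)
    d=R.T@np.array([n[0],n[1],1]);o=-R.T@t
    return o+d*(z-o[2])/d[2]
def totool(dw):
    "world shift mm -> tool shift m"
    return Ro.from_rotvec(sense()['tool_rot']).inv().apply(np.array(dw,float))/1000
E
python3 - <<'E'
from h import *
for cam in("scene","top"):
    snap(cam,cam+'0.png'); c=get_calibration(cam); print(cam,c['vertical_fov'],c['D'],-np.array(c['R']).T@np.array(c['t']))
    for n in("meter","well","cap_knob","pivot","lever_peg","beaker_mid","bottle_mid","tipbox_mid"):
        for r in pinpoint(cam,n)[:2]: print(n,np.array(r['point']),round(r['confidence'],2),proj(cam,r['point'])[0])
s=sense();print(tcp_to_grasp if not callable(tcp_to_grasp) else tcp_to_grasp());print(s['time'],s['ee_pos'],Ro.from_rotvec(s['tool_rot']).as_matrix(),s['tool_rot'],s['finger_gap'],s['contact_force'])
E
```

```text
scene 51.10991048931635 [0. 0. 0. 0. 0.] [897.1 460.2 842.1]
meter [547.7  56.2   0.7] 0.69 [339.6 281. ]
well [515.4 149.8 100.8] 0.75 [389.  276.7]
cap_knob [ 459.7 -366.7   41.8] 0.68 [257.6 133.6]
pivot [566.2  10.8 111.1] 0.66 [317.6 237.2]
lever_peg [548.2  54.6   3.2] 0.17 [339.  279.9]
beaker_mid [438.9 312.3  38.5] 0.89 [482.2 336.3]
bottle_mid [744.9 279.7  68.2] 0.82 [331.7 425.4]
bottle_mid [438.6 312.1  38.9] 0.69 [482.3 336.1]
tipbox_mid [ 714.3 -318.1   31.4] 0.74 [171.7 197.5]
top 47.223162342021915 [-0.1  0.   0.   0.   0. ] [ 347.2   16.  1380.5]
meter [544.5  56.    2.5] 0.91 [298.6 254.3]
well [513.7 153.9  95.9] 0.96 [256.  261.7]
cap_knob [ 465.7 -364.    40.4] 0.92 [468.3 283.1]
pivot [563.4   5.5 103.4] 0.65 [318.8 240.3]
lever_peg [618.5 -51.5 106.5] 0.85 [342.8 217.1]
beaker_mid [439.6 314.3  45. ] 0.63 [192.2 294.6]
bottle_mid [750.4 278.1  59.1] 0.96 [210. 170.]
tipbox_mid [ 718.3 -317.8   30.8] 0.76 [444.5 185.1]
18.700000000000003
0.9 [260.4 568.2 231.4] [[-0.9  0.4  0. ]
 [ 0.4  0.9  0. ]
 [ 0.   0.  -1. ]] [0.7 3.1 0. ] 1.0049782328644892 [0.8 0.3 0.2]
```

View pics/scene0.png

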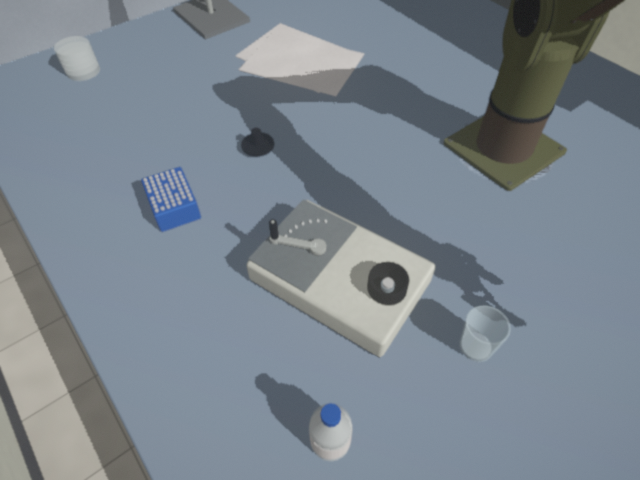

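View pics/top0.png

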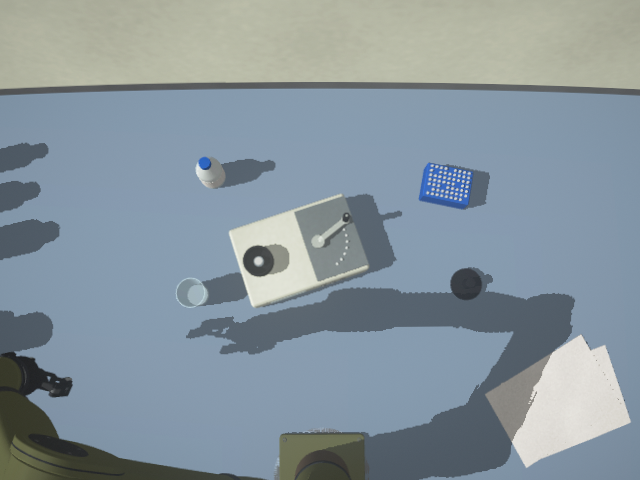

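The scene picture shows the cap at about (258,140), the peg at (273,229), the pivot at (318,246) and the well at (388,284). In the top picture the well is at (258,261), the cap at (466,284) and the peg at (347,216). All of this agrees with the networks. Next I'll refine the positions by fitting silhouettes.

```bash
cat >> h.py <<'E'
def circ(x,y,z,r):
    a=np.linspace(0,2*np.pi,60); return np.c_[x+r*np.cos(a),y+r*np.sin(a),0*a+z]
def sil(cam,parts,x,y,S=4):
    m=np.zeros((480*S//S,640),np.uint8)
    for z0,z1,r in parts:
        p=proj(cam,np.r_[circ(x,y,z0,r),circ(x,y,z1,r)]).astype(np.float32)
        cv2.fillConvexPoly(m,np.round(cv2.convexHull(p)*16).astype(np.int32),255,cv2.LINE_AA,4)
    return m/255.
CAP=[(10,18,40),(18,56,12)];COL=[(65,100,36)];PEG=[(83,128,8)]
def fit(cams,parts,x,y,ims,thr=60,win=50,fill=False):
    from scipy.optimize import minimize
    ms=[]
    for c in cams:
        v=ims[c].max(2).astype(float); u=proj(c,[x,y,parts[0][1]])[0]
        m=np.clip((thr+20-v)/40,0,1)
        if fill: m=cv2.morphologyEx(m,cv2.MORPH_CLOSE,np.ones((21,21)))
        w=np.zeros_like(m);cv2.circle(w,tuple(int(i) for i in u),win,1,-1);ms.append((c,m,w))
    f=lambda p:sum(((sil(c,parts,*p)-m)**2*w).sum() for c,m,w in ms)
    r=minimize(f,[x,y],method='Nelder-Mead',options=dict(initial_simplex=[[x-6,y-4],[x+7,y],[x,y+7]],xatol=.1))
    return r.x,r.fun/sum((sil(c,parts,*r.x)*w).sum() for c,m,w in ms)
E
python3 - <<'E'
from h import *
ims={c:cv2.imread(f'pics/{c}0.png') for c in("scene","top")}
for n,P,x,y,w,fl in(("cap",CAP,462,-365,34,0),("well",COL,515,152,30,1),("peg",PEG,618,-51,16,0)):
    for cams in(["scene"],["top"],["scene","top"]):
        print(n,cams,*fit(cams,P,x,y,ims,60,w,fl))
E
```

```text
cap ['scene'] [ 463.5 -367.7] 0.3382494748700354
cap ['top'] [ 466.7 -365.2] 0.48874728396075817
cap ['scene', 'top'] [ 467.  -366.3] 0.41957024992171016
well ['scene'] [614.9 205.8] inf
well ['top'] [519.9 150.4] 0.6268720137718781
well ['scene', 'top'] [522.9 155.3] 0.47988575813521017
peg ['scene'] [663. -21.] inf
peg ['top'] [616.3 -56.7] 0.7655487593896579
peg ['scene', 'top'] [682.  -6.] infh.py:41: RuntimeWarning: divide by zero encountered in scalar divide
  return r.x,r.fun/sum((sil(c,parts,*r.x)*w).sum() for c,m,w in ms)
```

```bash
python3 - <<'E'
from h import *
for c,u in(("scene",(388,284)),("top",(258,261)),("top",(466,284)),("scene",(258,142)),("scene",(273,229)),("top",(347,216))):
    v=cv2.imread(f'pics/{c}0.png').max(2); print(c,u,'row',v[u[1],u[0]-27:u[0]+28:3],'col',v[u[1]-27:u[1]+28:3,u[0]])
E
```

```text
scene (388, 284) row [130 130  92  63  66  62  63 135 178 183 182 117  60  60  56  62 172 191
 190] col [195 182  66  64  64  63  66 171 183 183 168 137  82  64  64  65 139 189
 190]
top (258, 261) row [178 176 193 225  96  69  70  72 215 215 210  85  72  74  88 144 144 145
 145] col [221 223 224 225  75  70  71  75 214 215 199  75  71  72 148 224 225 224
 225]
top (466, 284) row [175 175 175 175  69  68  68  68  66  70  67  67  62  60  75 109 168 175
 173] col [176 176 175 175  71  70  69  68  67  70  63  66  61  60  68 109 109 109
 109]
scene (258, 142) row [155 154 117  97  61  62  59  52  56  58  60  60  59  52  62 101 101 101
  99] col [102  99 100 100  92  57  61  60  60  58  59  59  58  59 135 156 156 155
 156]
scene (273, 229) row [158 154 120 104 103 103 103 101  60  59  64 123 125 125 124 144 126 131
 125] col [156 152 106 103 103 101 117 102  60  59  56  59  70 142 124 123 123 123
 124]
top (347, 216) row [135 134 135 135 136 133 133 137  72 117  89 112 112 112 112 113 112 111
 112] col [175 175 175 113 113 123 134 135  78 117  64 134 128 135 137 149 136 180
 142]
```

Black reads 55–90 and shadows about 100 or more, so the threshold should be 86.

```bash
sed -i 's/(thr+20-v)\/40/(thr+8-v)\/16/; s/sum((sil(c,parts,\*r.x)\*w).sum() for c,m,w in ms)/max(1,&)/' h.py
python3 - <<'E'
from h import *
ims={c:cv2.imread(f'pics/{c}0.png') for c in("scene","top")}
for n,P,x,y,w,fl in(("cap",CAP,464,-365,34,0),("well",COL,515,152,30,1),("peg",PEG,618,-53,13,0)):
    for cams in(["scene"],["top"],["scene","top"]):
        print(n,cams,*fit(cams,P,x,y,ims,88,w,fl))
E
```

```text
cap ['scene'] [ 465. -365.] 0.05900826259433193
cap ['top'] [ 466.7 -364.9] 0.0772144284819272
cap ['scene', 'top'] [ 464.5 -364.7] 0.07049821913670154
well ['scene'] [521.1 153. ] 0.12700118348501035
well ['top'] [517.5 149.6] 0.1365801595627103
well ['scene', 'top'] [516.4 147.5] 0.13574777054574508
peg ['scene'] [620.4 -53.6] 0.181246813236899
peg ['top'] [616.2 -59.1] 0.4126287470558403
peg ['scene', 'top'] [618.5 -56.8] 0.2729116234708673
```

```bash
python3 - <<'E'
from h import *
s=sense();R=Ro.from_rotvec(s['tool_rot']).as_matrix();np.set_printoptions(precision=4,suppress=True);print(R)
p=np.array(s['ee_pos'])
for q in([520,100,240],[465.5,-365,240]): print(totool(np.array(q)-p)); 
E
```

```text
[[-0.909   0.4167  0.0001]
 [ 0.4167  0.909   0.0001]
 [ 0.      0.0001 -1.    ]]
[-0.4311 -0.3174 -0.0087]
[-0.5753 -0.7629 -0.0088]
```

```bash
python3 -m jog '[[[-0.431,-0.317,-0.01,0,0,0],[-0.431,-0.317,-0.01,0,0,0],[-0.431,-0.317,-0.01,0,0,0],[-0.431,-0.317,-0.01,0,0,0],[-0.431,-0.317,-0.01,0,0,0],[-0.431,-0.317,-0.01,0,0,0],[-0.431,-0.317,-0.01,0,0,0],[-0.431,-0.317,-0.01,0,0,0]]]' 0
python3 - <<'E'
from h import *
np.set_printoptions(precision=4,suppress=True)
p=np.array(sense()['ee_pos'])
for q in([500,0,240],[465.5,-365,240]): print(totool(np.array(q)-p)); 
E
```

```text
time: 1.7
ee_pos: [455.4, 216.8, 239.1]
tool_rot: [0.67, 3.069, 0.001]
contact_force: [0.9, 0.6, -0.4]
finger_gap: 1.005
grasp_force: 0.0
[-0.1308 -0.1785 -0.001 ]
[-0.2515 -0.5247 -0.0012]
```

```bash
python3 -m jog '[[[-0.252,-0.525,0,0,0,0],[-0.252,-0.525,0,0,0,0],[-0.252,-0.525,0,0,0,0],[-0.252,-0.525,0,0,0,0],[-0.252,-0.525,0,0,0,0],[-0.252,-0.525,0,0,0,0],[-0.252,-0.525,0,0,0,0],[-0.252,-0.525,0,0,0,0]]]'
python3 - <<'E'
from h import *
np.set_printoptions(precision=4,suppress=True)
p=np.array(sense()['ee_pos'])
for q in([465.5,-365,120],): print(totool(np.array(q)-p)); 
E
```

```text
time: 2.5
ee_pos: [461.6, -183.5, 239.0]
tool_rot: [0.67, 3.069, 0.0]
contact_force: [1.1, 0.2, 0.2]
finger_gap: 1.0
grasp_force: 0.0
[-0.0791 -0.1634  0.119 ]
```

```bash
python3 -m jog '[[[-0.079,-0.163,0.02,0,0,0],[-0.079,-0.163,0.02,0,0,0],[-0.079,-0.163,0.02,0,0,0],[-0.079,-0.163,0.119,0,0,0],[-0.079,-0.163,0.119,0,0,0],[-0.079,-0.163,0.119,0,0,0],[-0.079,-0.163,0.119,0,0,0],[-0.079,-0.163,0.119,0,0,0]]]'
python3 - <<'E'
from h import *
np.set_printoptions(precision=4,suppress=True)
p=np.array(sense()['ee_pos']);print(sense()['dq'])
for q in([465.5,-365,24],): print(totool(np.array(q)-p)); 
im=snap("scene","s1.png"); u=proj("scene",[465,-365,60])[0].astype(int)
cv2.imwrite('pics/s1c.png',cv2.resize(im[max(0,u[1]-75):u[1]+75,u[0]-100:u[0]+100],None,fx=3,fy=3))
print(u,proj("scene",[p,[465.5,-365,42]]))
E
```

```text
time: 3.3
ee_pos: [467.3, -361.9, 121.7]
tool_rot: [0.667, 3.067, -0.0]
contact_force: [0.8, 0.3, 0.0]
finger_gap: 1.0
grasp_force: 0.0
[-0.0055 -0.0262 -0.0035 -0.0049  0.0013 -0.0066 -0.0001]
[ 0.0006 -0.0037  0.0977]
[255 128] [[252.0224 108.5369]
 [255.8924 134.8868]]
```

View pics/s1c.png

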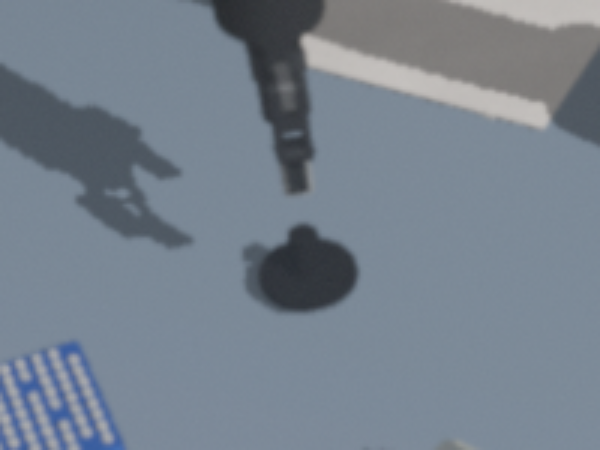

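The fingers stand above the knob, which is at crop pixel (303,235). They are lined up, so I'll descend and grip.

```bash
python3 -m jog '[[[0,0,0,0,0,0],[0,0,0.03,0,0,0],[0,0,0.06,0,0,0],[0,0,0.08,0,0,0],[0,0,0.09,0,0,0],[0,0,0.096,0,0,0],[0,0,0.096,0,0,0],[0,0,0.096,0,0,0]]]'
python3 -m jog '[[[0,0,0,0,0,0],[0,0,0,0,0,0],[0,0,0,0,0,0],[0,0,0,0,0,0],[0,0,0,0,0,0],[0,0,0,0,0,0],[0,0,0,0,0,0],[0,0,0,0,0,0]]]' 1
```

```text
time: 4.15
ee_pos: [466.3, -362.9, 24.9]
tool_rot: [0.67, 3.068, -0.001]
contact_force: [0.1, -0.0, -0.5]
finger_gap: 0.997
grasp_force: 0.0
time: 4.95
ee_pos: [465.7, -362.8, 24.1]
tool_rot: [0.67, 3.069, -0.001]
contact_force: [-0.8, -0.3, 6.3]
finger_gap: 0.256
grasp_force: 58.6
```

```bash
python3 -m jog '[[[0,0,-0.02,0,0,0],[0,0,-0.06,0,0,0],[0,0,-0.11,0,0,0],[0,0,-0.16,0,0,0],[0,0,-0.18,0,0,0],[0,0,-0.18,0,0,0]]]'
python3 - <<'E'
from h import *
np.set_printoptions(precision=4,suppress=True)
s=sense();p=np.array(s['ee_pos']);print(s['finger_gap'],s['grasp_force'],s['contact_force'])
for q in([500,0,204],[517,151,204],): print(totool(np.array(q)-p)); 
E
```

```text
time: 5.55
ee_pos: [467.3, -363.4, 206.7]
tool_rot: [0.669, 3.063, -0.003]
contact_force: [0.1, 0.2, -2.7]
finger_gap: 0.26
grasp_force: 58.9
0.25998852147525614 58.868224024772644 [ 0.1176  0.2159 -2.7028]
[0.1217 0.344  0.0017]
[0.1692 0.4883 0.0013]
```

```bash
python3 -m jog '[[[0.015,0.043,0,0,0,0],[0.03,0.086,0,0,0,0],[0.045,0.129,0,0,0,0],[0.06,0.172,0,0,0,0],[0.075,0.215,0,0,0,0],[0.09,0.258,0,0,0,0],[0.105,0.301,0,0,0,0],[0.12,0.344,0,0,0,0]]]'
python3 -m jog '[[[0.016,0.043,0,0,0,0],[0.032,0.086,0,0,0,0],[0.042,0.12,0,0,0,0],[0.048,0.144,0,0,0,0],[0.048,0.144,0,0,0,0],[0.048,0.144,0,0,0,0],[0.048,0.144,0.02,0,0,0],[0.048,0.144,0.02,0,0,0]]]'
python3 - <<'E'
from h import *
s=sense();p=np.array(s['ee_pos']);print(p,s['dq'])
ims={c:snap(c,f'h_{c}.png') for c in("scene","top")}
dz=p[2]-23.3
H=[(a+dz,b+dz,r) for a,b,r in[(10,18,40)]]
for c in ims:
    print(c,*fit([c],H,p[0],p[1],ims,88,60))
    for n in("cap_knob","well"):
        for r in pinpoint(c,n)[:2]: print(c,n,np.array(r['point']),round(r['confidence'],2))
a=ims['scene'];u=proj('scene',p)[0].astype(int);b=ims['top'];w=proj('top',p)[0].astype(int)
cr=lambda i,u:cv2.resize(i[u[1]-60:u[1]+90,u[0]-65:u[0]+65],None,fx=3,fy=3)
cv2.imwrite('pics/hov.png',np.hstack([cr(a,u),cr(b,w)])); print(u,w)
E
```

```text
time: 6.35
ee_pos: [498.2, 1.8, 201.7]
tool_rot: [-0.669, -3.065, 0.002]
contact_force: [1.9, -0.2, -1.6]
finger_gap: 0.26
grasp_force: 59.1
time: 7.15
ee_pos: [513.8, 148.4, 181.1]
tool_rot: [-0.672, -3.063, 0.008]
contact_force: [-0.5, 0.2, -2.2]
finger_gap: 0.258
grasp_force: 59.2
[513.8 148.4 181.1] [ 0. -0. -0. -0. -0.  0.  0.]
scene [518.3 151.4] 1.3966127183053705
scene cap_knob [508.5 147.3 196.2] 0.64
scene well [515.  151.8 102.8] 0.72
top [561.7 148.7] 1.3797887436443883
top cap_knob [564.7   7.3 104.6] 0.64
[394 248] [254 256]
```

View pics/hov.png

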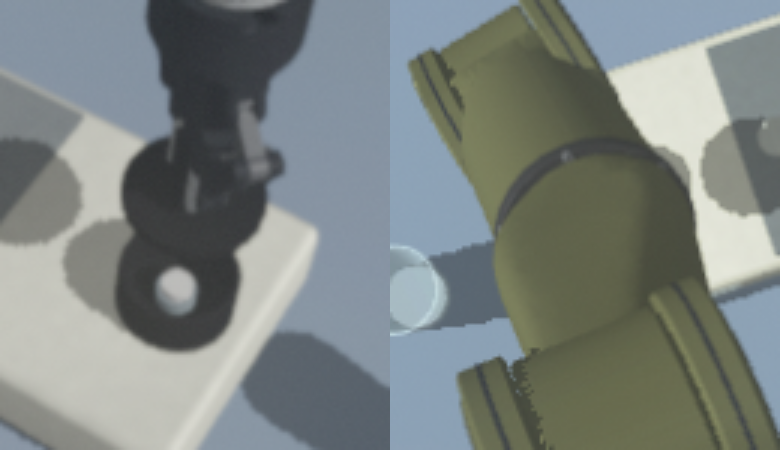

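```bash
cat > g.py <<'E'
from h import *
from scipy.optimize import minimize
def grid(ims,cams,parts,x0,y0,hole=None,R=10,thr=90,dil=9,half=None):
    ms=[]
    for c in cams:
        m=(np.clip((thr+8-ims[c].max(2).astype(float))/16,0,1))
        w=cv2.dilate((sil(c,parts,x0,y0)>0).astype(np.uint8),np.ones((dil,dil)))
        if hole: w[cv2.dilate((sil(c,[hole],x0,y0)>0).astype(np.uint8),np.ones((3,3)))>0]=0
        if half: w[:int(proj(c,[x0,y0,parts[0][0]])[0][1])+half]=0
        ms.append((c,m,w))
    f=lambda x,y:sum(((sil(c,parts,x,y)-m)**2*w).sum() for c,m,w in ms)
    G=[(f(x,y),x,y) for x in np.arange(x0-R,x0+R+.1,1) for y in np.arange(y0-R,y0+R+.1,1)]
    b=sorted(G)[:8]; return np.mean([q[1:] for q in b],0),b[0][0],sum(w.sum() for _,_,w in ms)
E
python3 - <<'E'
from g import *
ims={c:cv2.imread(f'pics/{c}0.png') for c in("scene","top")}
for cams in(["scene"],["top"],["scene","top"]):
    print('well',cams,*grid(ims,cams,COL,517,151,(100,100,27)))
    print('cap',cams,*grid(ims,cams,CAP,465,-365))
    print('peg',cams,*grid(ims,cams,PEG,618,-55,dil=7))
h={'scene':cv2.imread('pics/h_scene.png')}
p=np.array(sense()['ee_pos']);dz=p[2]-23.3
print('capheld',*grid(h,['scene'],[(10+dz,18+dz,40)],p[0],p[1],half=-5,thr=75))
E
```

```text
well ['scene'] [515.8 147.9] 209.4045031958862 1670
cap ['scene'] [ 464.5 -365.5] 40.77366878123799 1453
peg ['scene'] [617.1 -60.2] 49.593780336889665 512
well ['top'] [518.1 149. ] 110.86040639417533 924Traceback (most recent call last):
  File "<stdin>", line 5, in <module>
  File "g.py", line 12, in grid
    G=[(f(x,y),x,y) for x in np.arange(x0-R,x0+R+.1,1) for y in np.arange(y0-R,y0+R+.1,1)]
        ~^^^^^
  File "g.py", line 11, in <lambda>
    f=lambda x,y:sum(((sil(c,parts,x,y)-m)**2*w).sum() for c,m,w in ms)
                 ~~~^^^^^^^^^^^^^^^^^^^^^^^^^^^^^^^^^^^^^^^^^^^^^^^^^^^
  File "g.py", line 11, in <genexpr>
    f=lambda x,y:sum(((sil(c,parts,x,y)-m)**2*w).sum() for c,m,w in ms)
                       ~~~^^^^^^^^^^^^^
  File "h.py", line 27, in sil
    p=proj(cam,np.r_[circ(x,y,z0,r),circ(x,y,z1,r)]).astype(np.float32)
      ~~~~^^^^^^^^^^^^^^^^^^^^^^^^^^^^^^^^^^^^^^^^^^
  File "h.py", line 8, in proj
    c=get_calibration(cam); f=240/np.tan(np.radians(c['vertical_fov'])/2)
ValueError: time passes only in moves, steps and waits
```

```bash
sed -i 's/c=get_calibration(cam)/c=cal(cam)/' h.py; cat >> h.py <<'E'
from functools import lru_cache
cal=lru_cache(None)(get_calibration)
E
python3 - <<'E'
from g import *
ims={c:cv2.imread(f'pics/{c}0.png') for c in("scene","top")}
for cams in(["scene"],["top"],["scene","top"]):
    print('well',cams,*grid(ims,cams,COL,516,150,(100,100,27)))
    print('cap',cams,*grid(ims,cams,CAP,465,-365))
    print('peg',cams,*grid(ims,cams,PEG,618,-55,dil=7))
h={'scene':cv2.imread('pics/h_scene.png')}
p=np.array(sense()['ee_pos']);dz=p[2]-23.3;print(p)
print('capheld',*grid(h,['scene'],[(10+dz,18+dz,40)],p[0],p[1],half=-5,thr=75))
E
```

```text
well ['scene'] [515.8 147.9] 200.4591906958862 1670
cap ['scene'] [ 464.5 -365.5] 40.77366878123799 1453
peg ['scene'] [617.1 -60.2] 49.593780336889665 512
well ['top'] [518.1 149. ] 110.86431264417533 925
cap ['top'] [ 466.1 -365.1] 65.13120380382546 1574
peg ['top'] [617.9 -59.6] 33.22463920126874 297
well ['scene', 'top'] [516.5 148.4] 314.9155506295656 2595
cap ['scene', 'top'] [ 465.  -365.2] 105.90487258506344 3027
peg ['scene', 'top'] [617.8 -59.6] 83.51527459390618 809
[516.5 150.9 184.3]
capheld [523.8 152.9] 253.26188473183393 1666
```

```bash
python3 - <<'E'
from h import *
out=[]
for c,(u,v) in(("top",(300,250)),("scene",(340,275))):
    im=cv2.imread(f'pics/{c}0.png'); S=4
    b=cv2.resize(im[v-70:v+70,u-100:u+100],None,fx=S,fy=S,interpolation=cv2.INTER_CUBIC)
    def pl(P,col):
        q=((proj(c,P)-[u-100,v-70]+.5)*S).astype(np.int32); cv2.polylines(b,[q],True,col,1,cv2.LINE_AA)
    pl(circ(516,150,100,36),(0,0,255));pl(circ(516,150,100,31),(0,255,0));pl(circ(516,150,65,36),(255,0,255))
    pl(circ(618,-58,128,8),(0,255,255));pl(circ(618,-58,83,8),(0,255,255))
    a=np.radians(17.5);R=np.array([[np.cos(a),-np.sin(a)],[np.sin(a),np.cos(a)]])
    q=np.array([[-100,-150],[100,-150],[100,150],[-100,150]])@R.T+[546.5,54.5]
    pl(np.c_[q,[65]*4],(255,0,0)); out.append(cv2.resize(b,None,fx=.66,fy=.53))
cv2.imwrite('pics/ov.png',np.vstack(out)); print(np.vstack(out).shape)
E
```

```text
(594, 528, 3)
```

View pics/ov.png

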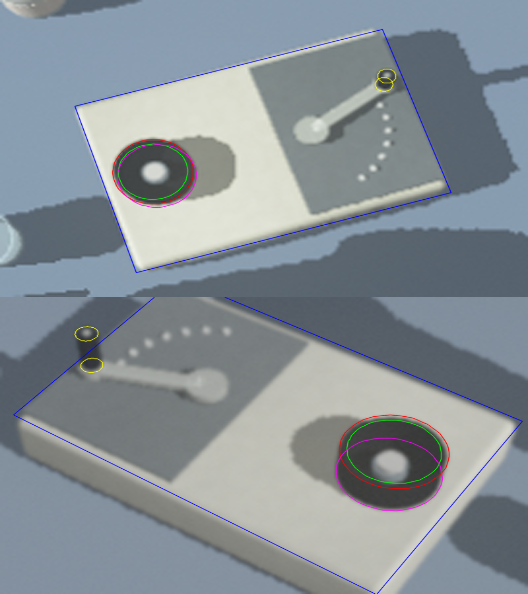

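The overlay fits: the red rim circle sits on the collar and the blue rectangle on the housing edges. That puts the well at about (516,150) and the peg at about (618,-58). Now I'll lower the cap gently.

```bash
python3 -m jog '[[[0,0,0.02,0,0,0],[0,0,0.03,0,0,0],[0,0,0.035,0,0,0],[0,0,0.035,0,0,0],[0,0,0.035,0,0,0]]]'
python3 - <<'E'
from h import *
np.set_printoptions(precision=4,suppress=True)
s=sense();p=np.array(s['ee_pos']);print(p,s['contact_force'],Ro.from_rotvec(s['tool_rot']).as_matrix()[:,2])
for q in([515.7,150.2,p[2]],): print(totool(np.array(q)-p)); 
E
```

```text
time: 7.95
ee_pos: [516.5, 151.3, 149.1]
tool_rot: [0.67, 3.069, 0.001]
contact_force: [0.1, 0.4, -1.2]
finger_gap: 0.261
grasp_force: 59.2
[516.4504 151.2725 149.1227] [ 0.095   0.3641 -1.1588] [ 0.0006  0.0003 -1.    ]
[ 0.0002 -0.0013 -0.    ]
```

```bash
python3 -m jog '[[[0,-0.001,0.005,0,0,0],[0,-0.001,0.012,0,0,0],[0,-0.001,0.018,0,0,0],[0,-0.001,0.021,0,0,0],[0,-0.001,0.024,0,0,0],[0,-0.001,0.027,0,0,0],[0,-0.001,0.03,0,0,0],[0,-0.001,0.03,0,0,0]]]'
```

```text
time: 8.75
ee_pos: [515.5, 150.2, 118.4]
tool_rot: [-0.67, -3.069, 0.0]
contact_force: [0.2, -0.3, -1.5]
finger_gap: 0.258
grasp_force: 59.2
```

No contact, and the plug is about 5 mm into the well. I'll press it home.

```bash
python3 -m jog '[[[0,0,0.002,0,0,0],[0,0,0.003,0,0,0],[0,0,0.004,0,0,0],[0,0,0.005,0,0,0],[0,0,0.005,0,0,0],[0,0,0.005,0,0,0]]]'
```

```text
time: 9.35
ee_pos: [515.8, 150.2, 114.1]
tool_rot: [0.67, 3.069, 0.0]
contact_force: [-1.1, 0.1, 2.6]
finger_gap: 0.256
grasp_force: 59.8
```

```bash
python3 -m jog '[[[0,0,0.001,0,0,0],[0,0,0.001,0,0,0],[0,0,0.001,0,0,0]]]'
python3 -m jog '[[[0,0,0,0,0,0],[0,0,0,0,0,0],[0,0,0,0,0,0],[0,0,0,0,0,0],[0,0,0,0,0,0],[0,0,0,0,0,0]]]' 0
```

```text
time: 9.65
ee_pos: [515.8, 150.2, 114.0]
tool_rot: [0.67, 3.068, 0.0]
contact_force: [-3.9, -1.0, 12.2]
finger_gap: 0.258
grasp_force: 60.8
time: 10.25
ee_pos: [515.7, 150.2, 112.7]
tool_rot: [-0.67, -3.069, -0.0]
contact_force: [-0.4, 0.9, -0.1]
finger_gap: 1.001
grasp_force: 0.0
```

```bash
python3 -m jog '[[[0,0,-0.02,0,0,0],[0,0,-0.06,0,0,0],[0,0,-0.1,0,0,0],[0,0,-0.11,0,0,0],[0,0,-0.11,0,0,0]]]'
python3 -m jog '[[[0,0,0,0,0,8],[0,0,0,0,0,16],[0,0,0,0,0,24],[0,0,0,0,0,32],[0,0,0,0,0,40],[0,0,0,0,0,48],[0,0,0,0,0,50],[0,0,0,0,0,50]]]'
python3 - <<'E'
from h import *
np.set_printoptions(precision=4,suppress=True)
s=sense();p=np.array(s['ee_pos']);print(p,Ro.from_rotvec(s['tool_rot']).as_matrix(),s['joint_positions'])
print(totool(np.array([617.8,-59,p[2]])-p)); 
E
```

```text
time: 10.75
ee_pos: [516.8, 150.6, 224.3]
tool_rot: [0.67, 3.066, 0.003]
contact_force: [0.5, 0.4, -1.2]
finger_gap: 1.0
grasp_force: 0.0
time: 11.55
ee_pos: [515.0, 150.0, 221.5]
tool_rot: [-1.901, -2.5, 0.004]
contact_force: [-0.2, 0.1, -0.1]
finger_gap: 1.001
grasp_force: 0.0
[514.9842 149.9627 221.497 ] [[-0.2671  0.9637 -0.0022]
 [ 0.9637  0.2671 -0.0014]
 [-0.0008 -0.0025 -1.    ]] [-0.3984  0.5855  0.0465  1.8501 -0.0386  0.7094 -0.0599]
[-0.2288  0.0433  0.0001]
```

```bash
python3 -m jog '[[[-0.045,0.009,0,0,0,0],[-0.09,0.018,0,0,0,0],[-0.135,0.026,0,0,0,0],[-0.18,0.034,0,0,0,0],[-0.22,0.042,0.02,0,0,0],[-0.229,0.043,0.06,0,0,0],[-0.229,0.043,0.06,0,0,0],[-0.229,0.043,0.06,0,0,0]]]'
python3 - <<'E'
from g import *
ims={c:snap(c,f'p_{c}.png') for c in("scene","top")}
s=sense();p=np.array(s['ee_pos']);print(p)
H=[(100,108,40)]
print('cap disc',*grid(ims,["scene"],[(100,108,40),(108,146,12)],516,150,R=6))
for n in("lever_peg","cap_knob"):
  for c in ims:
    for r in pinpoint(c,n)[:1]: print(c,n,np.array(r['point']),round(r['confidence'],2))
c="scene";im=ims[c];u,v=330,235;S=4
b=cv2.resize(im[v-75:v+75,u-100:u+100],None,fx=S,fy=S,interpolation=cv2.INTER_CUBIC)
def pl(P,col):
    q=((proj(c,P)-[u-100,v-75]+.5)*S).astype(np.int32); cv2.polylines(b,[q],True,col,1,cv2.LINE_AA)
pl(circ(516,150,108,40),(0,0,255));pl(circ(516,150,146,12),(0,255,0));pl(circ(617.8,-59,128,8),(0,255,255));pl([p],(255,0,255));pl(circ(*p,3),(255,0,255))
cv2.imwrite('pics/p1.png',b)
E
```

```text
time: 12.35
ee_pos: [617.0, -58.2, 162.0]
tool_rot: [-1.9, -2.498, 0.001]
contact_force: [-0.4, 0.1, 0.6]
finger_gap: 1.0
grasp_force: 0.0
[618.6 -57.3 164.2]
cap disc [521.5 153.5] 150.24781694540562 2532
scene lever_peg [567.    6.7 109.9] 0.73
scene cap_knob [511.9 147.8 132.8] 0.86
top cap_knob [517.7 146.8 128.7] 0.72
```

View pics/p1.png

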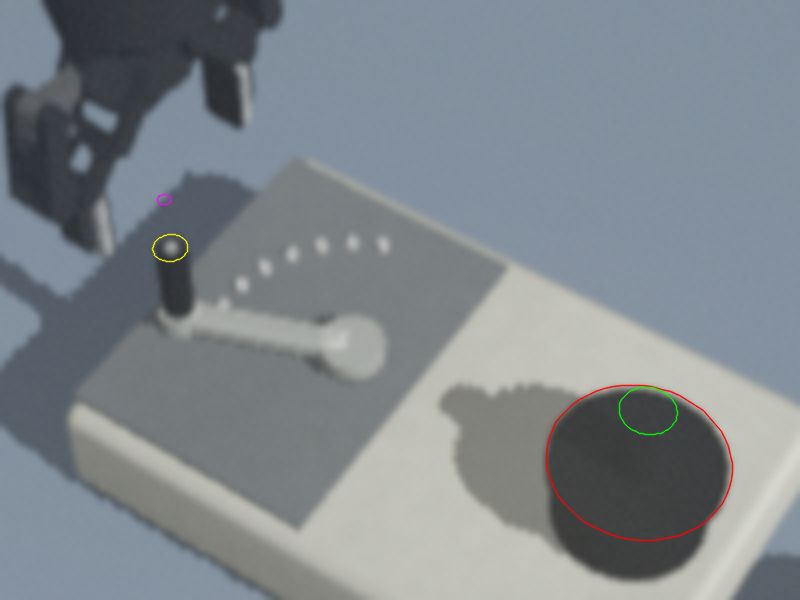

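The cap disc matches the fully-home outline (red). The peg top matches the yellow circle at (170,247), with the fingers straddling it. Next I'll descend and pinch.

```bash
python3 -m jog '[[[-0.0015,-0.001,0.02,0,0,0],[-0.0015,-0.001,0.04,0,0,0],[-0.0015,-0.001,0.055,0,0,0],[-0.0015,-0.001,0.065,0,0,0],[-0.0015,-0.001,0.07,0,0,0],[-0.0015,-0.001,0.07,0,0,0],[-0.0015,-0.001,0.07,0,0,0]]]'
```

```text
time: 13.35
ee_pos: [617.9, -60.9, 93.3]
tool_rot: [1.904, 2.498, 0.001]
contact_force: [1.0, -0.2, 0.6]
finger_gap: 0.996
grasp_force: 0.0
```

```bash
python3 -m jog '[[[0,0,0,0,0,0],[0,0,0,0,0,0],[0,0,0,0,0,0],[0,0,0,0,0,0],[0,0,0,0,0,0],[0,0,0,0,0,0],[0,0,0,0,0,0],[0,0,0,0,0,0]]]' 1
```

```text
time: 14.15
ee_pos: [618.0, -60.7, 93.1]
tool_rot: [1.904, 2.498, 0.002]
contact_force: [1.8, 1.3, 2.2]
finger_gap: 0.169
grasp_force: 58.5
```

```bash
cat > arc.py <<'E'
from h import *
np.set_printoptions(precision=4,suppress=True)
print("hub ray",ray("scene",(318.7,246.7),86))
A=np.array([617.6,-59.2]);P=np.array([563.7,6.5]);a0=np.arctan2(*(A-P)[::-1]);r=np.linalg.norm(A-P);print(r,np.degrees(a0))
for k in range(4):
    th=np.arange(k*.22,k*.22+.221,.055)
    D=np.c_[P[0]+r*np.cos(a0-th),P[1]+r*np.sin(a0-th),0*th];D-=D[0]
    print(k+1);print(Ro.from_rotvec(sense()['tool_rot']).inv().apply(D)[1:]/1000)
print(sense()['ee_pos'],sense()['contact_force'])
E
python3 arc.py
```

```text
hub ray [566.6404  14.3411  86.    ]
84.98058601821947 -50.63469216581933
1
[[-0.0018 -0.0043 -0.    ]
 [-0.0033 -0.0087 -0.    ]
 [-0.0046 -0.0132 -0.    ]
 [-0.0057 -0.0178 -0.    ]]
2
[[-0.0008 -0.0046 -0.    ]
 [-0.0013 -0.0092 -0.    ]
 [-0.0016 -0.0139 -0.    ]
 [-0.0017 -0.0186 -0.    ]]
3
[[ 0.0002 -0.0047 -0.    ]
 [ 0.0007 -0.0093 -0.    ]
 [ 0.0015 -0.0139 -0.    ]
 [ 0.0024 -0.0185 -0.    ]]
4
[[ 0.0012 -0.0045 -0.    ]
 [ 0.0027 -0.0089 -0.    ]
 [ 0.0045 -0.0133 -0.    ]
 [ 0.0064 -0.0175 -0.    ]]
[618.0011 -60.7059  93.0696] [1.7562 1.3407 2.2319]
```

```bash
python3 -m jog '[[[-0.0009,-0.0022,0,0,0,0],[-0.0018,-0.0043,0,0,0,0],[-0.0026,-0.0065,0,0,0,0],[-0.0033,-0.0087,0,0,0,0],[-0.0046,-0.0132,0,0,0,0],[-0.0057,-0.0178,0,0,0,0],[-0.0057,-0.0178,0,0,0,0],[-0.0057,-0.0178,0,0,0,0]]]'
python3 -c "
from h import *
print('top hub',ray('top',(318.2,241.3),86))"
```

```text
time: 14.95
ee_pos: [602.3, -70.7, 93.0]
tool_rot: [1.904, 2.498, 0.002]
contact_force: [2.9, 1.4, 3.4]
finger_gap: 0.168
grasp_force: 58.6
top hub [563.8   6.9  86. ]
```

```bash
python3 -m jog '[[[-0.0004,-0.0023,0,0,0,0],[-0.0008,-0.0046,0,0,0,0],[-0.0011,-0.0069,0,0,0,0],[-0.0013,-0.0092,0,0,0,0],[-0.0016,-0.0139,0,0,0,0],[-0.0017,-0.0186,0,0,0,0],[-0.0017,-0.0186,0,0,0,0],[-0.0017,-0.0186,0,0,0,0]]]'
python3 -m jog '[[[0.0001,-0.0024,0,0,0,0],[0.0002,-0.0047,0,0,0,0],[0.0004,-0.007,0,0,0,0],[0.0007,-0.0093,0,0,0,0],[0.0015,-0.0139,0,0,0,0],[0.0024,-0.0185,0,0,0,0],[0.0024,-0.0185,0,0,0,0],[0.0024,-0.0185,0,0,0,0]]]'
python3 - <<'E'
from h import *
c="scene";im=snap(c,"c3.png");u,v=300,235;S=6
b=cv2.resize(im[v-50:v+40,u-65:u+65],None,fx=S,fy=S,interpolation=cv2.INTER_CUBIC)
s=sense();p=s['ee_pos'];print(p,s['contact_force'])
P=np.array([563.8,6.7]);print(np.hypot(p[0]-P[0],p[1]-P[1]),np.degrees(np.arctan2(p[1]-P[1],p[0]-P[0])))
cv2.imwrite('pics/c3c.png',b)
E
```

```text
time: 15.75
ee_pos: [584.7, -77.1, 92.9]
tool_rot: [1.903, 2.499, 0.002]
contact_force: [3.2, 4.3, 3.6]
finger_gap: 0.174
grasp_force: 58.7
time: 16.55
ee_pos: [566.4, -79.5, 93.0]
tool_rot: [1.903, 2.499, 0.002]
contact_force: [3.3, 4.0, 4.2]
finger_gap: 0.169
grasp_force: 58.8
[566.4 -79.5  93. ] [4.8 3.5 4.2]
86.20989020964936 -88.24959248983598
```

View pics/c3c.png

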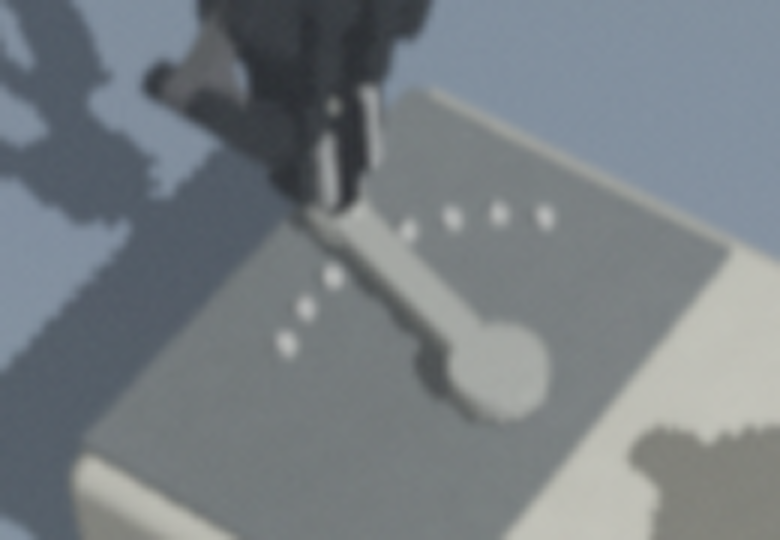

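The arm covers stud 3. Three studs show behind it, at (287,344), (307,308) and (334,277), and four ahead of it, so the lever is at the third click. One more click to go.

```bash
python3 -m jog '[[[0.0006,-0.0023,0,0,0,0],[0.0012,-0.0045,0,0,0,0],[0.0019,-0.0067,0,0,0,0],[0.0027,-0.0089,0,0,0,0],[0.0045,-0.0133,0,0,0,0],[0.0064,-0.0177,0,0,0,0],[0.0064,-0.0177,0,0,0,0],[0.0064,-0.0177,0,0,0,0]]]'
python3 - <<'E'
from h import *
c="scene";im=snap(c,"c4.png");u,v=310,235;S=6
b=cv2.resize(im[v-50:v+40,u-65:u+65],None,fx=S,fy=S,interpolation=cv2.INTER_CUBIC)
s=sense();p=s['ee_pos'];print(p,s['contact_force'],s['dq'])
P=np.array([563.8,6.7]);print(np.hypot(p[0]-P[0],p[1]-P[1]),-51.2-np.degrees(np.arctan2(p[1]-P[1],p[0]-P[0])))
# predicted studs/peg directions in picture, z=75: hub->studs
q=((proj(c,np.r_[[[*P,83]],[[P[0]+85*np.cos(a),P[1]+85*np.sin(a),83] for a in np.radians(-50.6)-.22*np.arange(8)]])-[u-65,v-50]+.5)*S).astype(int)
for k in q[1:]: cv2.circle(b,tuple(int(i) for i in k),3,(0,0,255),-1)
cv2.line(b,tuple(map(int,q[0])),tuple(map(int,q[5])),(0,255,255),1)
cv2.imwrite('pics/c4c.png',b)
E
```

```text
time: 17.4
ee_pos: [548.2, -77.9, 92.9]
tool_rot: [1.902, 2.498, 0.004]
contact_force: [4.9, 5.0, 2.6]
finger_gap: 0.17
grasp_force: 58.8
[548.2 -77.8  92.9] [4.8 4.2 1.2] [ 0.  0. -0.  0. -0.  0.  0.]
85.9625428957724 49.22840285528707
```

View pics/c4c.png

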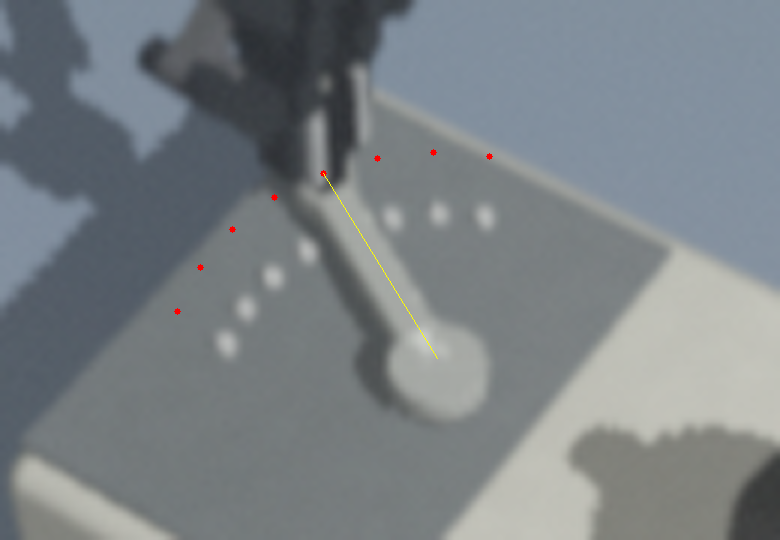

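The arm covers stud 4, with four studs behind it and three ahead. The lever works out at about 0.873 rad, so I'll nudge it 0.6 mm to the notch, let it settle and hand in.

```bash
python3 -m jog '[[[0.0002,-0.0005,0,0,0,0],[0.0002,-0.0006,0,0,0,0],[0.0002,-0.0006,0,0,0,0],[0.0002,-0.0006,0,0,0,0],[0.0002,-0.0006,0,0,0,0],[0.0002,-0.0006,0,0,0,0],[0.0002,-0.0006,0,0,0,0],[0.0002,-0.0006,0,0,0,0]]]' && python3 -c "
from rig import job_done
print(job_done())"
```

```text
time: 18.25
ee_pos: [547.9, -77.8, 93.0]
tool_rot: [1.902, 2.498, 0.004]
contact_force: [4.7, 4.3, 2.4]
finger_gap: 0.173
grasp_force: 58.8
the job is handed in; nothing more can be done
None
```

I handed the job in at 18 s: the light cap is fully home on the well and released, and the gripper is holding the lever still at the fourth click (about 0.88 rad by my estimate); the beaker, bottle and tip box were not touched.

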